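# Press the push nut onto the bare axle

### The arm

A 6-joint arm with a two-finger parallel gripper is mounted at the origin on a cart in front of the work surface, level with it; the furniture and walls round the work are solid. World frame = base frame: x ahead of the robot, y to its left, z up, the work surface at z = 0. Lengths are in mm, angles in degrees, forces in N, time in s.
With the tool pointing down it reaches from about 250 to 800 mm from the base axis. Payload 3.9 kg.
Tool frame: the origin (TCP) lies midway between the tips of the shut fingers; the grasp point (between the pads) lies 19 mm behind it; z points along the fingers, y is the direction in which the jaws open and shut (so a half turn about z gives the same grasp; the last joint's range is limited). The gripper opens to 85 mm and grips with 20 to 120 N. Pads are 22 mm wide; open, the fingers measure 114 mm over their backs; the gripper's body (76 mm by 85 mm) begins 54 mm behind the grasp point. The pads swing forward as they close: fully open they stand 13 mm farther back than shut.
Start: joints at [69.729, 14.897, -7.913, 67.191, 0, 90], TCP at [181.889, 492.475, 231.304] pointing down, gripper open.
Joint ranges: [-159.42, 159.42], [-47.68, 98.78], [-73.54, 78.23], [-108.79, 121.32], [-90, 84.71], [-180, 180]. Speed limits (degrees/s): [147.25, 147.25, 180, 180, 180, 180].

### API

Orientations are given as a 3x3 rotation matrix whose columns are the frame's x, y, z axes.
In Python, from rig import ctrl gives the robot as it stands. The module is installed in compiled form; this text tells all that it offers.
- The arm moves only by the tool jog_arm, never from a script. Its argument "rows" is a list of rows, each a list of 3 entries, a list of its own where there are three numbers: the shift along the tool's x, y, z in m, then the turn, a rotation vector about the tool's x, y, z in rad, then the gripper command: -1 is shut, 1 is fully open, values between are in proportion. A call has 1 to 5 rows; each row shifts and turns the pose as measured when the row begins, along the tool's axes as they then stand; what a row does not reach is not made up. A row lasts 1/12 s, in which the tool goes at most 41.7 mm and 7.16 degrees, less where a joint would pass 70% of its speed; a pose out of reach is approached as far as the arm can. A call with a gripper value outside its range is refused whole. The fingers move at their own pace and stop on an object; "squeeze" is the grip in N (left out, the last holds). Time passes only in rows, so rows that do not move let the fingers close. It gives the time, the measured TCP pose, the force and the opening at its end, in the units of the state.
- ctrl.sense(): the state, without advancing time (a new reading comes with each control period).
- ctrl.read_camera(name): name is "side" or "top"; returns a dict with "pixels" (400x640x3 uint8, red, green, blue), "intrinsics" (3x3 intrinsics, pixels), "origin" and "rotation" of the camera in the world. Camera axes: x right, y down, z forward; pixel columns grow to the right and rows downward; lengths in mm; the calibration is good to about 2 mm. A picture is of the moment at which its call begins. There is no depth.
- ctrl.close_job(): hands the job in, once; it reports no verdict.
The state is a dict: "time": time; "joints": joint angles; "joint_vel": joint speeds; "joint_efforts": joint torques, N m; "ee_pos": TCP position; "ee_rot": TCP orientation; "ft_force": force on the tool from outside, world axes, zero at the start; "wrist_torque": the same for the moment, N m; "grip_width": opening from 0.0 (shut) to 1.0 (fully open).
Only numpy, scipy, OpenCV 4.12 (cv2) and the standard library are available. Lean on these libraries where they do the work, as an engineer would, in place of code of your own. Each camera call takes 0.05 s, during which the arm holds its last target.

### The job

Two wooden lapping wheels stand on the bench, each on an upright steel axle; one is already secured with a toothed push nut, the other axle is still bare. Pick up the loose toothed push nut (not the plain flat spacer), set it flange down over the bare axle and press it straight down until it sits fully home, flat on the wheel's hub. Then let go of it.

Things in the scene. Friction and masses are not known exactly. Their poses are not given: they have to be found in the camera images.
- push_nut: Loose toothed push nut, dark steel, 40 g: sleeve 30 mm across, 18 mm high, flange 40 mm across and 3 mm high at its foot; sprung teeth in the open bore. Origin: centre of the underside; z: its axis, up. Grip the sleeve from above, fingertips 5 mm above the underside. The teeth take the shaft's end up to 3 mm off-centre, resist with 5 to 20 N all the way down and hold where left.
- bare_stand_seat (a point): Point on the bare axle's axis level with the hub's top face (40 mm above the bench), where the nut's underside must sit; z up. The axle, plain steel, 12 mm thick, domed, ends 32 mm above this point. The hub is a steel disc 44 mm across; 8 mm below its face lies the top of a maple wheel 95 mm across, on an 84 mm square wooden base, all fixed to the bench.
- done_stand: The finished wheel, of the same make and also fixed to the bench: its axle already carries a push nut, fully home. It shows how the work should look and needs nothing. Origin: centre of the underside of its wooden base, on the bench.
- plain_spacer: A loose plain flat ring of dark steel, a spacer: 44 mm outside, 26 mm bore, 8 mm high, no teeth and no flange. Not needed. Origin: centre of its underside.
Things that resemble listed ones, but are neither listed nor needed, are in the scene too. What is shaped like the part that bears bare_stand_seat but blue or purple is not meant.

How it is judged (in metres and radians):
At the end, for the whole second after the job is handed in: The push nut is on the bare axle, flange down, its underside within 5 mm of the hub's face, centred within 5 mm, within 10 degrees of upright, at rest and released (z of push_nut in the frame of bare_stand_seat between -0.004 and 0.005 m and horizontal distance between push_nut and bare_stand_seat below 0.005 m and angle between the z axis of push_nut and the z axis of bare_stand_seat, either way round below 0.17 rad and angle between push_nut's own z axis and vertical below 0.5 rad and linear speed of push_nut below 0.02 m/s); the robot touches nothing.
It also fails if it takes over 42 s, if anything falls off the work surface, if the arm or the gripper's body presses on something with over 40 N, if the wrist force passes 120 N, or if a joint passes its speed limit or range.

## Working session

There is one attempt and no reset: what is moved stays moved. The work goes in short steps, Python scripts to look and compute and a tool call to move; the robot and the scene stay as the last step left them, time stands still between calls to the robot, and variables do not carry over. Pictures are saved under pics/ and viewed, and the job is handed in when it is done.

Besides the shell and the picture viewer there is one more tool, called after ">>>" as name(argument=value, ...) on one line, values as JSON. jog_arm: Moves the arm, as the interface text tells. Its arguments: {"type":"object","properties":{"rows":{"type":"array","items":{"type":"array"}},"squeeze":{"type":"number"}},"required":["rows"]}

```bash
mkdir -p pics
cat > h.py <<'E'
import numpy as np, cv2
from rig import ctrl
def grab(n,f=None):
    c=ctrl.read_camera(n)
    if f: cv2.imwrite('pics/'+f,cv2.cvtColor(c['pixels'],cv2.COLOR_RGB2BGR))
    return c
def ray(c,u,v):
    d=np.linalg.inv(np.array(c['intrinsics']))@np.array([u,v,1.]); d=np.array(c['rotation'])@d
    return np.array(c['origin'],float),d/np.linalg.norm(d)
def onz(c,u,v,z):
    o,d=ray(c,u,v); return o+d*(z-o[2])/d[2]
def proj(c,p):
    q=np.array(c['intrinsics'])@(np.array(c['rotation']).T@(np.array(p,float)-np.array(c['origin'])));return q[:2]/q[2]
E
python3 - <<'E'
from h import *
for n in('side','top'):
    c=grab(n,n+'0.png');print(n,c['intrinsics'],c['origin'],c['rotation'])
s=ctrl.sense();print(s)
E
```

```text
side [[364.58466323   0.         321.33676365]
 [  0.         364.58466323 197.78377529]
 [  0.           0.           1.        ]] [ 82.17962827 257.72458621 579.11420627] [[-0.84525375 -0.30933886  0.43572419]
 [-0.53432854  0.49881906 -0.68240204]
 [-0.00625406 -0.80962276 -0.58691727]]
top [[393.67519378   0.         317.86474094]
 [  0.         393.67519378 196.27538508]
 [  0.           0.           1.        ]] [ 377.02081823 -359.69308712 1069.92572662] [[ 0.02615053 -0.9940416   0.10581799]
 [-0.99961613 -0.02697156 -0.00633505]
 [ 0.00915138 -0.1056117  -0.99436534]]
{'time': 0.1, 'joints': array([ 6.97283305e+01,  1.49332687e+01, -7.97778695e+00,  6.71943060e+01,
       -1.99818066e-03,  8.99987128e+01]), 'joint_vel': array([ 0.00649   , -0.09069692,  0.15365558, -0.05851774, -0.04673715,
       -0.02257522]), 'joint_efforts': array([ 5.87834820e-04, -4.06508267e+01,  2.54527527e+01,  1.00627061e-02,
        7.37360074e-05,  1.97633193e-05]), 'ee_pos': array([181.68704663, 491.87903298, 230.54013111]), 'ee_rot': array([[-9.38068171e-01,  3.46450199e-01, -6.04414923e-04],
       [ 3.46450725e-01,  9.38066564e-01, -1.73708917e-03],
       [-3.48334591e-05, -1.83890805e-03, -9.99998309e-01]]), 'ft_force': array([ 1.31382083,  0.07814757, -0.00795137]), 'wrist_torque': array([ 0.02051058, -0.00815473, -0.04917924]), 'grip_width': 1.0009394349848908}
```

View pics/side0.png

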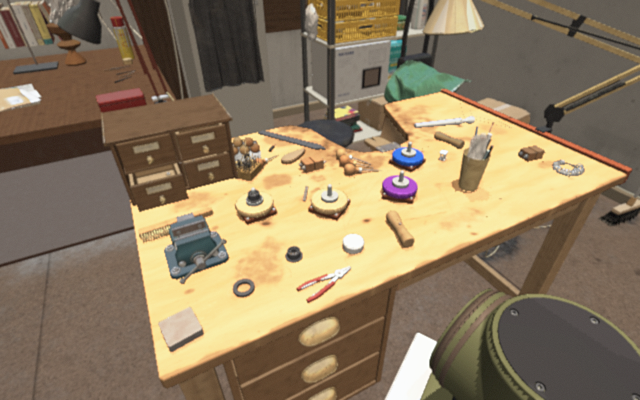

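View pics/top0.png

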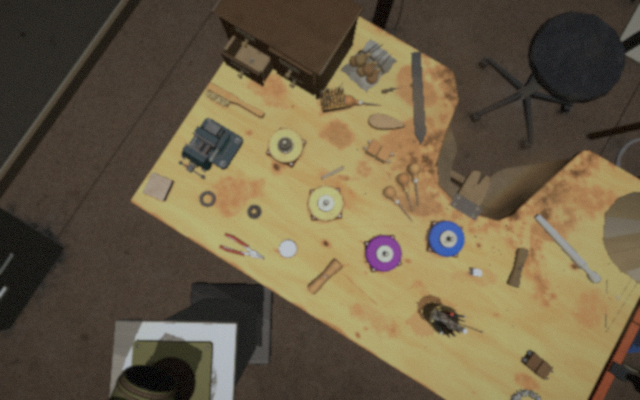

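Candidates for the nut: side (294,254) is a small tall dark ring with a flange (loose nut). Side (244,288) is a flat ring (spacer), and (255,203) is the secured nut on the done wheel. Candidates for the bare axle: (329,199) on maple. Purple (400,187) and blue (408,157) are decoys. I'll check with close crops.

Run:
```python
from h import *
a=cv2.imread('pics/side0.png');b=cv2.imread('pics/top0.png')
A=cv2.resize(a[170:310,225:365],(560,560),interpolation=cv2.INTER_CUBIC)
cv2.imwrite('pics/cs.png',A)
B=cv2.resize(b[120:260,190:350],(800,700)[:2],interpolation=cv2.INTER_CUBIC)[:600]
B=cv2.resize(b[125:230,230:350],(685,600),interpolation=cv2.INTER_CUBIC)
cv2.imwrite('pics/ct.png',B)
c=ctrl.read_camera('side');t=ctrl.read_camera('top')
for n,(cs,ct,z) in dict(nut=((294,254),(254,212),9),spacer=((244,288),(208,199),4),bare=((329,187),(325,203),72),done=((254,192),(286,144),72)).items():
    print(n,onz(c,*cs,z).round(1),onz(t,*ct,z).round(1))
```

```text
nut [ 444.  -195.5    9. ] [ 442.7 -195.5    9. ]
spacer [476.2 -68.4   4. ] [474.9 -68.6   4. ]
bare [ 466.8 -380.2   72. ] [ 466.5 -384.7   72. ]
done [ 610.4 -266.    72. ] [ 616.8 -280.2   72. ]
```

View pics/cs.png

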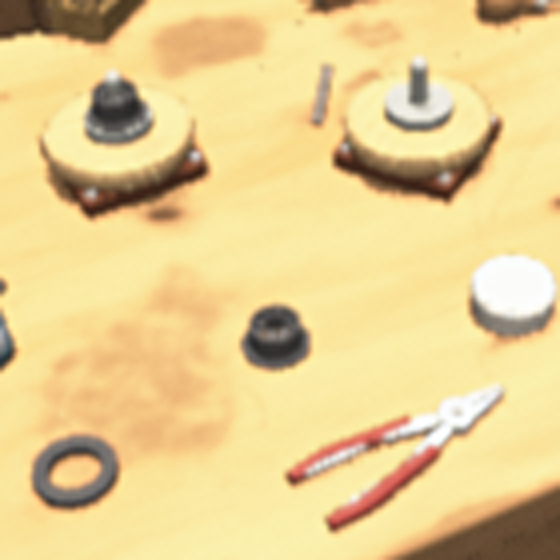

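View pics/ct.png

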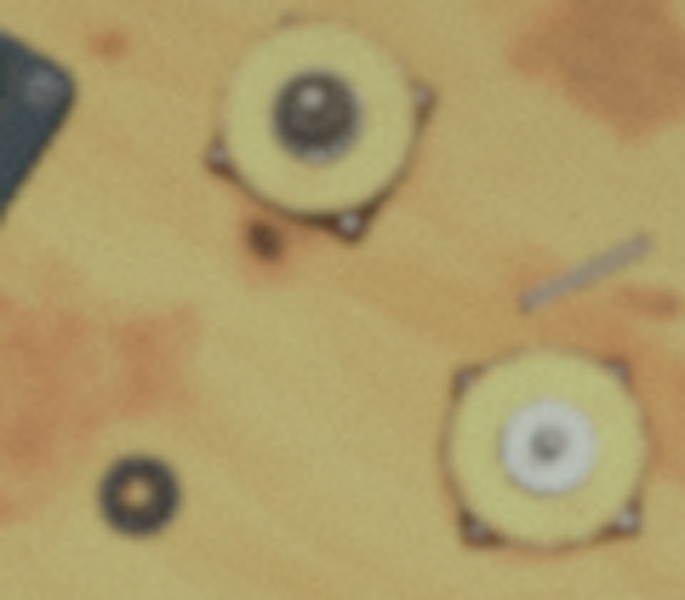

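```bash
cat > m.py <<'E'
from h import *
s=cv2.imread('pics/side0.png');t=cv2.imread('pics/top0.png')
def blob(img,box,f,k=8):
    x,y,w,h=box; r=cv2.resize(img[y:y+h,x:x+w],None,fx=k,fy=k,interpolation=cv2.INTER_CUBIC)
    m=f(r).astype(np.uint8)*255
    cs,_=cv2.findContours(m,cv2.RETR_EXTERNAL,cv2.CHAIN_APPROX_NONE); c=max(cs,key=cv2.contourArea)
    c=cv2.convexHull(c); e=cv2.fitEllipse(c); M=cv2.moments(c)
    g=lambda p:((p[0]+.5)/k-.5+x,(p[1]+.5)/k-.5+y)
    return g(e[0]),g((M['m10']/M['m00'],M['m01']/M['m00'])),np.array(e[1])/k,m,c.reshape(-1,2)/k+[x,y]
gray=lambda r:cv2.cvtColor(r,cv2.COLOR_BGR2GRAY)
sat=lambda r:cv2.cvtColor(r,cv2.COLOR_BGR2HSV)[...,1]
dark=lambda r:gray(r)<110
cs=ctrl.read_camera('side');ct=ctrl.read_camera('top')
for nm,im,c,box,f,z in [('nut top',t,ct,(243,200,24,24),dark,2),('nut side',s,cs,(280,240,30,26),dark,8),
   ('hub top',t,ct,(312,190,28,26),lambda r:sat(r)<60,40),('hub side',s,cs,(312,180,34,26),lambda r:sat(r)<60,40)]:
    e,m,ax,M,pts=blob(im,box,f); cv2.imwrite('pics/m_'+nm.replace(' ','')+'.png',M)
    print(nm,np.round(e,2),np.round(m,2),ax.round(1),onz(c,*e,z).round(1),onz(c,*m,z).round(1),[pts.min(0),pts.max(0)])
E
python3 m.py; cd pics; python3 -c "
import cv2,numpy as np
i=[cv2.copyMakeBorder(cv2.imread(f'm_{n}.png'),0,0,0,10,cv2.BORDER_CONSTANT,value=(0,0,255)) for n in('nuttop','nutside','hubtop','hubside')]
H=max(x.shape[0] for x in i);o=np.hstack([cv2.copyMakeBorder(x,0,H-x.shape[0],0,0,cv2.BORDER_CONSTANT) for x in i]);cv2.imwrite('mm.png',cv2.resize(o,(800,180)))"
```

```text
nut top [253.94 211.28] [253.94 211.31] [13.4 13.7] [ 445.  -194.2    2. ] [ 445.  -194.2    2. ] [array([247.75, 205.25]), array([261.125, 218.375])]
nut side [293.46 254.11] [293.45 254.19] [15.  15.8] [ 445.4 -195.4    8. ] [ 445.3 -195.2    8. ] [array([286.25 , 247.125]), array([301.375, 261.625])]
hub top [325.59 202.62] [325.61 202.62] [17.3 17.6] [ 470.4 -387.    40. ] [ 470.4 -387.    40. ] [array([317.5 , 194.25]), array([334.875, 211.625])]
hub side [329.16 193.  ] [329.15 193.87] [17.9 18.5] [ 476.5 -397.3   40. ] [ 474.5 -394.1   40. ] [array([320.75 , 183.875]), array([338.25, 202.25])]
```

View pics/mm.png

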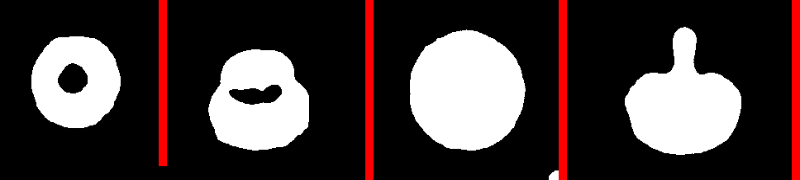

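```bash
cat >> m.py <<'E'
M=cv2.imread('pics/m_hubside.png',0); O=cv2.morphologyEx(M,cv2.MORPH_OPEN,cv2.getStructuringElement(cv2.MORPH_ELLIPSE,(61,61)))
c=max(cv2.findContours(O,0,1)[0],key=cv2.contourArea);e=cv2.fitEllipse(c);u=(e[0][0]+.5)/8-.5+312;v=(e[0][1]+.5)/8-.5+180
print('hub side opened',u,v,np.array(e[1])/8,onz(cs,u,v,40))
r=np.where(M.any(1))[0][0];cc=np.where(M[r+8])[0].mean();print('tip side',(cc/8+312-.4),r/8+180-.4, onz(cs,cc/8+311.6,r/8+179.6+.3,72))
for p in [(470.5,-387,40),(470.5,-387,72)]:print(p,proj(cs,p),proj(ct,p))
E
python3 m.py|tail -4
python3 - <<'E'
from h import *
s=ctrl.sense();p=s['ee_pos'];R=s['ee_rot']
print(R.T@(np.array([445,-195,230])-p))
E
```

```text
hub side opened 329.14871406555176 195.55747509002686 [12.29467678 17.55285263] [ 470.69802926 -387.70119607   40.        ]
tip side 329.35 183.475 [ 473.5277802  -392.93411289   72.        ]
(470.5, -387, 40) [329.07183174 195.71802046] [325.59815048 202.58923554]
(470.5, -387, 72) [329.15157485 185.25874347] [325.9586572  201.46235358]
[-484.9837271  -553.66288162    1.35035505]
```

>>> jog_arm(rows=[[[-0.027,-0.031,0],[0,0,0],1],[[-0.027,-0.031,0],[0,0,0],1],[[-0.027,-0.031,0],[0,0,0],1],[[-0.027,-0.031,0],[0,0,0],1],[[-0.027,-0.031,0],[0,0,0],1]])

```text
time: 0.82
ee_pos: [256.0, 303.8, 229.2]
ee_rot: [[-0.943, 0.334, 0.001], [0.334, 0.943, 0.006], [0.001, 0.006, -1.0]]
ft_force: [0.3, 0.5, -0.1]
grip_width: 0.998
```

>>> jog_arm(rows=[[[-0.027,-0.031,0],[0,0,0],1],[[-0.027,-0.031,0],[0,0,0],1],[[-0.027,-0.031,0],[0,0,0],1],[[-0.027,-0.031,0],[0,0,0],1],[[-0.027,-0.031,0],[0,0,0],1]])

```text
time: 1.23
ee_pos: [330.9, 109.1, 229.3]
ee_rot: [[-0.944, 0.329, 0.006], [0.329, 0.944, 0.007], [-0.004, 0.009, -1.0]]
ft_force: [0.2, 0.4, 0.0]
grip_width: 0.997
```

>>> jog_arm(rows=[[[-0.027,-0.031,0],[0,0,0],1],[[-0.027,-0.031,0],[0,0,0],1],[[-0.027,-0.031,0],[0,0,0],1],[[-0.027,-0.031,0],[0,0,0],1],[[-0.027,-0.031,0],[0,0,0],1]])

```text
time: 1.65
ee_pos: [406.2, -85.6, 230.4]
ee_rot: [[-0.944, 0.33, 0.013], [0.33, 0.944, 0.008], [-0.01, 0.012, -1.0]]
ft_force: [-0.1, 0.9, 0.2]
grip_width: 1.003
```

```bash
cat > go.py <<'E'
import sys
from h import *
s=ctrl.sense();print(s['time'],s['joints'].round(1),s['ee_pos'].round(2),s['ft_force'].round(1),s['grip_width'])
R=s['ee_rot'];print(R.round(4).tolist())
if len(sys.argv)>3: print('shift mm',(R.T@(np.array([float(a) for a in sys.argv[1:4]])-s['ee_pos'])).round(2))
# turn to vertical
z=R.T@np.array([0,0,-1.]);print('tilt fix rotvec',np.cross([0,0,1],z).round(4))
E
python3 go.py 445 -195 150
```

```text
1.65 [-12.4   3.7 -22.   63.7   0.6   6.9] [406.16 -85.63 230.38] [-0.1  0.9  0.2] 1.0034126788841045
[[-0.9439, 0.3301, 0.0132], [0.3302, 0.9439, 0.0085], [-0.0096, 0.0123, -0.9999]]
shift mm [-72.   -91.4   79.96]
tilt fix rotvec [ 0.0123  0.0096 -0.    ]
```

>>> jog_arm(rows=[[[-0.022,-0.028,0.02],[0.006,0.005,0],1],[[-0.022,-0.028,0.02],[0.006,0.005,0],1],[[-0.02,-0.025,0.02],[0,0,0],1],[[-0.008,-0.01,0.01],[0,0,0],1],[[0,0,0],[0,0,0],1]])

```text
time: 2.07
ee_pos: [450.0, -207.6, 161.3]
ee_rot: [[-0.94, 0.341, 0.011], [0.341, 0.94, -0.005], [-0.012, -0.001, -1.0]]
ft_force: [-0.1, -0.3, 0.4]
grip_width: 1.001
```

```bash
python3 go.py 445 -195 80
```

```text
2.0667 [-24.8  14.  -20.1  55.3  -0.   -4.8] [ 450.04 -207.6   161.34] [-0.1 -0.3  0.4] 1.0007180201698225
[[-0.9402, 0.3406, 0.0105], [0.3405, 0.9402, -0.005], [-0.0116, -0.0011, -0.9999]]
shift mm [ 9.97 10.22 81.21]
tilt fix rotvec [-0.0011  0.0116  0.    ]
```

>>> jog_arm(rows=[[[0.005,0.005,0.03],[-0.001,0.011,0],1],[[0.005,0.005,0.03],[0,0,0],1],[[0,0,0.02],[0,0,0],1],[[0,0,0],[0,0,0],1],[[0,0,0],[0,0,0],1]])

```text
time: 2.48
ee_pos: [444.9, -192.2, 81.7]
ee_rot: [[-0.94, 0.341, 0.003], [0.341, 0.94, 0.002], [-0.002, 0.003, -1.0]]
ft_force: [-0.3, 0.7, -0.5]
grip_width: 1.0
```

```bash
python3 go.py 445 -195 30; python3 -c "
from h import *
c=grab('side');t=grab('top')
a=cv2.resize(c['pixels'][180:300,220:360,::-1],(560,480));b=cv2.resize(t['pixels'][170:250,220:290,::-1],(420,480))
cv2.imwrite('pics/g1.png',cv2.resize(np.hstack([a,b]),(800,392)))"
```

```text
2.4833 [-23.5  17.7 -28.3  43.9   0.2  -3.5] [ 444.89 -192.2    81.67] [-0.3  0.7 -0.5] 1.000383337548108
[[-0.9401, 0.3408, 0.0026], [0.3408, 0.9401, 0.0017], [-0.0019, 0.0025, -1.0]]
shift mm [-0.96 -2.72 51.67]
tilt fix rotvec [ 0.0025  0.0019 -0.    ]
```

View pics/g1.png

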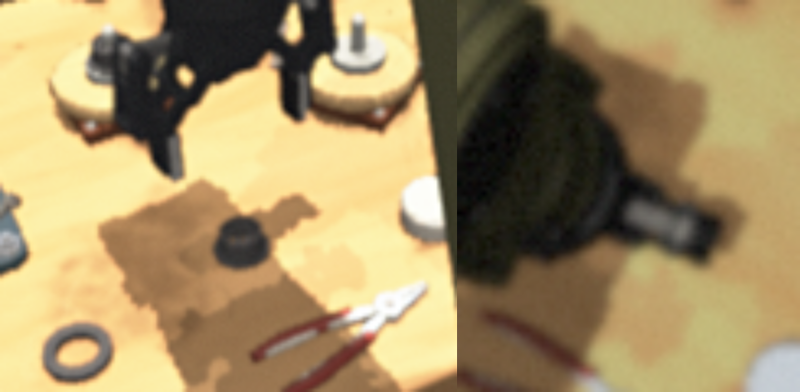

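The open fingers (picture 165,165 and 293,105) straddle the nut (243,240), so I'm descending.

>>> jog_arm(rows=[[[-0.001,-0.003,0.02],[0.002,0.002,0],1],[[0,0,0.02],[0,0,0],1],[[0,0,0.014],[0,0,0],1],[[0,0,0],[0,0,0],1],[[0,0,0],[0,0,0],1]])

```text
time: 3.0
ee_pos: [454.5, -198.1, 37.0]
ee_rot: [[-0.941, 0.339, 0.019], [0.339, 0.941, -0.008], [-0.021, -0.001, -1.0]]
ft_force: [0.1, 0.1, 0.1]
grip_width: 1.003
```

```bash
python3 go.py 445 -195 4
```

```text
3.0 [-23.6  21.1 -31.5  36.3   0.   -3.8] [ 454.5  -198.14   36.95] [0.1 0.1 0.1] 1.0030634679790473
[[-0.9407, 0.3388, 0.0192], [0.3387, 0.9409, -0.0077], [-0.0207, -0.0007, -0.9998]]
shift mm [10.68 -0.24 32.74]
tilt fix rotvec [-0.0007  0.0207  0.    ]
```

>>> jog_arm(rows=[[[0.01,0,0.01],[-0.001,0.02,0],1],[[0,0,0],[0,0,0],1],[[0,0,0],[0,0,0],1]])

```text
time: 3.25
ee_pos: [447.6, -195.5, 30.0]
ee_rot: [[-0.941, 0.338, 0.005], [0.338, 0.941, -0.002], [-0.006, 0.0, -1.0]]
ft_force: [-0.3, -0.6, -0.4]
grip_width: 1.006
```

```bash
python3 go.py 445 -195 4
```

```text
3.25 [-23.6  21.5 -32.1  36.1   0.   -3.8] [ 447.58 -195.53   29.99] [-0.3 -0.6 -0.4] 1.006293354560779
[[-0.941, 0.3383, 0.0054], [0.3383, 0.9411, -0.0019], [-0.0057, 0.0, -1.0]]
shift mm [ 2.76 -0.37 25.97]
tilt fix rotvec [ 0.      0.0057 -0.    ]
```

>>> jog_arm(rows=[[[0.003,0,0.008],[0,0.006,0],1],[[0.001,0,0.008],[0,0.002,0],1],[[0.001,0,0.005],[0,0.002,0],1],[[0,0,0],[0,0,0],1]])

```text
time: 3.58
ee_pos: [443.5, -194.2, 8.6]
ee_rot: [[-0.941, 0.338, -0.002], [0.338, 0.941, 0.001], [0.002, -0.0, -1.0]]
ft_force: [-0.3, 0.3, 0.2]
grip_width: 1.001
```

```bash
python3 go.py 445 -195 4
```

```text
3.5833 [-23.6  23.2 -33.6  33.3  -0.   -3.9] [ 443.49 -194.2     8.56] [-0.3  0.3  0.2] 1.0014484845482732
[[-0.941, 0.3385, -0.0023], [0.3385, 0.941, 0.0007], [0.0024, -0.0002, -1.0]]
shift mm [-1.7  -0.24  4.56]
tilt fix rotvec [-0.0002 -0.0024  0.    ]
```

>>> jog_arm(rows=[[[-0.002,0,0.005],[0,-0.002,0],1],[[0,0,0],[0,0,0],1],[[0,0,0],[0,0,0],1]])

```text
time: 3.83
ee_pos: [444.9, -194.7, 2.1]
ee_rot: [[-0.941, 0.338, -0.002], [0.338, 0.941, 0.001], [0.002, -0.0, -1.0]]
ft_force: [-0.3, 0.2, -0.3]
grip_width: 0.999
```

```bash
python3 go.py 445 -195 4;python3 -c "
from h import *
c=grab('side')
cv2.imwrite('pics/g2.png',cv2.resize(c['pixels'][200:290,250:350,::-1],(700,600),interpolation=cv2.INTER_CUBIC))"
```

```text
3.8333 [-23.6  23.8 -33.9  32.4  -0.   -3.8] [ 444.92 -194.71    2.12] [-0.3  0.2 -0.3] 0.9988314576670743
[[-0.941, 0.3385, -0.0018], [0.3385, 0.941, 0.0006], [0.0019, -0.0001, -1.0]]
shift mm [-0.17 -0.25 -1.88]
tilt fix rotvec [-0.0001 -0.0019  0.    ]
```

View pics/g2.png

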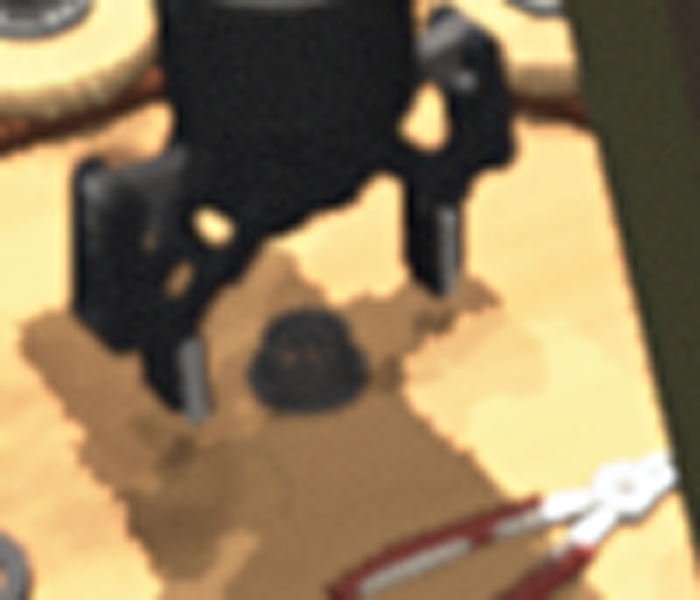

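>>> jog_arm(rows=[[[0,0,-0.002],[0,-0.001,0],0.3],[[0,0,0],[0,0,0],0.0],[[0,0,0],[0,0,0],-0.1]], squeeze=60)

```text
time: 4.13
ee_pos: [445.2, -194.8, 4.5]
ee_rot: [[-0.941, 0.339, -0.001], [0.339, 0.941, 0.0], [0.001, -0.0, -1.0]]
ft_force: [0.1, 0.9, 0.1]
grip_width: 0.599
```

```bash
python3 go.py 445 -195 4
```

```text
4.1333 [-23.6  23.6 -33.8  32.7  -0.   -3.8] [ 445.15 -194.8     4.53] [0.1 0.9 0.1] 0.5992310731335249
[[-0.941, 0.3385, -0.0005], [0.3385, 0.941, 0.0002], [0.0006, -0.0, -1.0]]
shift mm [ 0.08 -0.24  0.53]
tilt fix rotvec [-0.     -0.0006  0.    ]
```

>>> jog_arm(rows=[[[0,0,0],[0,0,0],-1],[[0,0,0],[0,0,0],-1],[[0,0,0],[0,0,0],-1],[[0,0,0],[0,0,0],-1]])

```text
time: 4.47
ee_pos: [445.9, -195.1, 5.6]
ee_rot: [[-0.941, 0.339, 0.001], [0.339, 0.941, -0.001], [-0.002, -0.0, -1.0]]
ft_force: [-0.2, 0.2, 0.1]
grip_width: 0.317
```

```bash
python3 go.py 445 -195 4
```

```text
4.4667 [-23.6  23.5 -33.7  32.7  -0.   -3.8] [ 445.9  -195.12    5.63] [-0.2  0.2  0.1] 0.31680983964562054
[[-0.941, 0.3385, 0.0014], [0.3385, 0.941, -0.0007], [-0.0015, -0.0002, -1.0]]
shift mm [ 0.88 -0.19  1.63]
tilt fix rotvec [-0.0002  0.0015  0.    ]
```

>>> jog_arm(rows=[[[0,0,0],[0,0,0],-1],[[0,0,0],[0,0,0],-1],[[0,0,-0.01],[0,0,0],-1],[[0,0,-0.02],[0,0,0],-1],[[0,0,-0.02],[0,0,0],-1]], squeeze=80)

```text
time: 4.88
ee_pos: [441.5, -193.2, 52.5]
ee_rot: [[-0.941, 0.339, -0.008], [0.339, 0.941, 0.004], [0.009, 0.001, -1.0]]
ft_force: [0.2, 0.4, -0.6]
grip_width: 0.311
```

>>> jog_arm(rows=[[[0,0,-0.03],[0,0,0],-1],[[0,0,-0.03],[0,0,0],-1],[[0,0,-0.01],[0,0,0],-1],[[0,0,0],[0,0,0],-1],[[0,0,0],[0,0,0],-1]])

```text
time: 5.3
ee_pos: [442.9, -193.8, 128.2]
ee_rot: [[-0.941, 0.338, -0.005], [0.338, 0.941, 0.002], [0.006, 0.0, -1.0]]
ft_force: [-0.1, -0.0, -0.9]
grip_width: 0.309
```

```bash
python3 go.py 470.6 -387.3 130;python3 -c "
from h import *
c=grab('side')
cv2.imwrite('pics/g3.png',cv2.resize(c['pixels'][150:270,240:380,::-1],(700,600),interpolation=cv2.INTER_CUBIC))"
```

```text
5.3 [-23.6  15.2 -23.9  51.3  -0.   -3.8] [ 442.91 -193.79  128.2 ] [-0.1 -0.  -0.9] 0.30905762439464196
[[-0.941, 0.3385, -0.0054], [0.3385, 0.941, 0.0023], [0.0059, 0.0003, -1.0]]
shift mm [ -91.54 -172.71   -2.38]
tilt fix rotvec [ 0.0003 -0.0059  0.    ]
```

View pics/g3.png

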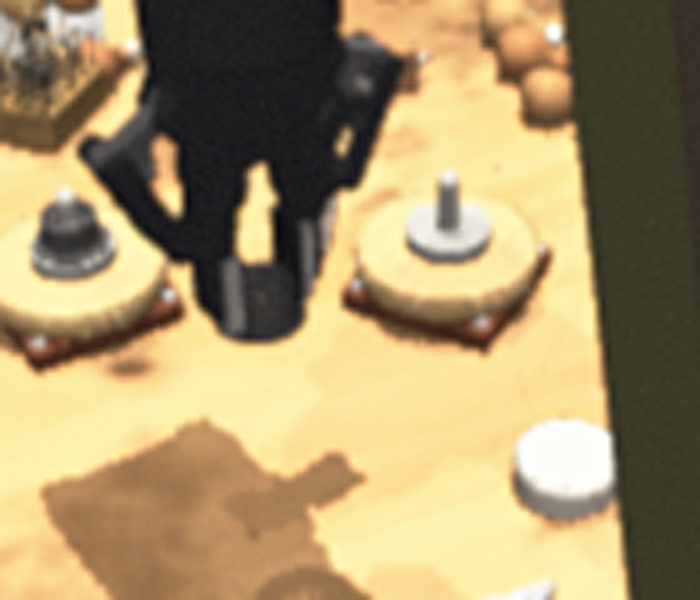

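>>> jog_arm(rows=[[[-0.016,-0.03,0],[0,-0.006,0],-1],[[-0.016,-0.03,0],[0,0,0],-1],[[-0.016,-0.03,0],[0,0,0],-1],[[-0.016,-0.03,0],[0,0,0],-1],[[-0.01,-0.02,0],[0,0,0],-1]])

```text
time: 5.77
ee_pos: [461.0, -347.7, 119.0]
ee_rot: [[-0.944, 0.329, -0.012], [0.329, 0.944, 0.01], [0.015, 0.006, -1.0]]
ft_force: [0.4, -0.3, -0.6]
grip_width: 0.306
```

>>> jog_arm(rows=[[[-0.002,-0.004,0],[0,0,0],-1],[[0,0,0],[0,0,0],-1],[[0,0,0],[0,0,0],-1]])

```text
time: 6.02
ee_pos: [459.7, -355.6, 113.1]
ee_rot: [[-0.942, 0.335, -0.017], [0.334, 0.942, 0.014], [0.021, 0.007, -1.0]]
ft_force: [-0.3, 0.2, -0.8]
grip_width: 0.303
```

```bash
python3 go.py 470.6 -387.3 100
```

```text
6.0167 [-37.7  25.3 -10.5  55.5   0.  -18.2] [ 459.75 -355.58  113.13] [-0.3  0.2 -0.8] 0.3028968702593913
[[-0.9422, 0.3346, -0.0172], [0.3344, 0.9423, 0.0139], [0.0209, 0.0073, -0.9998]]
shift mm [-21.11 -26.36  12.5 ]
tilt fix rotvec [ 0.0073 -0.0209  0.    ]
```

>>> jog_arm(rows=[[[-0.012,-0.014,0],[0.007,-0.02,0],-1],[[-0.008,-0.01,0],[0,0,0],-1],[[0,0,0],[0,0,0],-1],[[0,0,0],[0,0,0],-1]])

```text
time: 6.35
ee_pos: [469.9, -382.3, 110.6]
ee_rot: [[-0.944, 0.331, -0.004], [0.331, 0.944, 0.004], [0.005, 0.003, -1.0]]
ft_force: [-0.4, 0.1, -1.2]
grip_width: 0.31
```

```bash
python3 go.py 470.6 -387.3 100
```

```text
6.35 [-39.2  27.   -8.   55.3   0.  -19.8] [ 469.95 -382.31  110.59] [-0.4  0.1 -1.2] 0.3099526525541085
[[-0.9437, 0.3308, -0.0036], [0.3308, 0.9437, 0.0039], [0.0047, 0.0025, -1.0]]
shift mm [-2.31 -4.52 10.57]
tilt fix rotvec [ 0.0025 -0.0047  0.    ]
```

>>> jog_arm(rows=[[[-0.003,-0.005,0.01],[0.002,-0.005,0],-1],[[0,0,0.0],[0,0,0],-1],[[0,0,0],[0,0,0],-1]])

```text
time: 6.6
ee_pos: [471.8, -386.9, 101.3]
ee_rot: [[-0.944, 0.329, 0.001], [0.329, 0.944, 0.001], [-0.001, 0.001, -1.0]]
ft_force: [0.0, -0.2, 0.2]
grip_width: 0.303
```

```bash
python3 go.py 470.6 -387.3 90;python3 -c "
from h import *
c=grab('side');t=grab('top')
a=cv2.resize(c['pixels'][150:220,290:370,::-1],None,fx=6,fy=6,interpolation=cv2.INTER_CUBIC)
b=cv2.resize(t['pixels'][180:230,300:350,::-1],(300,420),interpolation=cv2.INTER_CUBIC)
cv2.imwrite('pics/g4.png',np.hstack([a,b]))"
```

```text
6.6 [-39.4  27.6  -8.6  53.8   0.1 -20.2] [ 471.76 -386.89  101.34] [ 0.  -0.2  0.2] 0.30299371862325586
[[-0.9442, 0.3293, 0.0014], [0.3293, 0.9442, 0.0006], [-0.0012, 0.001, -1.0]]
shift mm [ 0.98 -0.78 11.34]
tilt fix rotvec [ 0.001   0.0012 -0.    ]
```

View pics/g4.png

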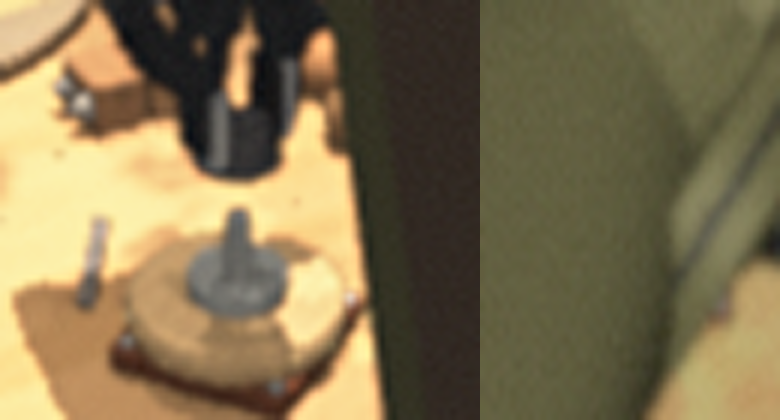

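Run:
```python
from h import *
c=ctrl.read_camera('side');s=ctrl.sense();p=s['ee_pos']
im=c['pixels'][...,::-1].copy();a=np.linspace(0,2*np.pi,60)
k=cv2.resize(im[150:220,290:370],(800,700),interpolation=cv2.INTER_CUBIC)
g=cv2.cvtColor(k,cv2.COLOR_BGR2GRAY)
print('column at 329.5 dark->bright rows',[(150+r/10-.45,int(g[r,395])) for r in range(240,360,5)])
for dz in(3,4,5,6,7):
    q=np.array([proj(c,[p[0]-.7+20*np.cos(t),p[1]+.3+20*np.sin(t),p[2]-dz]) for t in a]);print(dz,q[:,1].max().round(2),q[:,0].min().round(2),q[:,0].max().round(2))
row=g[295];print([(290+i/10-.45,int(row[i])) for i in range(280,500,6)])
print(proj(c,[p[0]-.7,p[1]+.3,p[2]]),proj(c,[p[0]-.7+2,p[1]+.3-3,p[2]]))
```

```text
column at 329.5 dark->bright rows [(173.55, 48), (174.05, 49), (174.55, 48), (175.05, 48), (175.55, 48), (176.05, 48), (176.55, 48), (177.05, 47), (177.55, 41), (178.05, 42), (178.55, 49), (179.05, 75), (179.55, 112), (180.05, 158), (180.55, 197), (181.05, 225), (181.55, 234), (182.05, 235), (182.55, 238), (183.05, 229), (183.55, 211), (184.05, 179), (184.55, 145), (185.05, 116)]
3 180.81 320.79 337.14
4 181.16 320.79 337.13
5 181.5 320.79 337.13
6 181.85 320.8 337.12
7 182.2 320.8 337.11
[(317.55, 213), (318.15000000000003, 213), (318.75, 212), (319.35, 213), (319.95, 214), (320.55, 215), (321.15000000000003, 214), (321.75, 210), (322.35, 200), (322.95, 185), (323.55, 161), (324.15000000000003, 136), (324.75, 123), (325.35, 108), (325.95, 98), (326.55, 92), (327.15000000000003, 86), (327.75, 78), (328.35, 74), (328.95, 75), (329.55, 77), (330.15000000000003, 77), (330.75, 74), (331.35, 78), (331.95, 89), (332.55, 105), (333.15000000000003, 121), (333.75, 130), (334.35, 147), (334.95, 167), (335.55, 192), (336.15000000000003, 213), (336.75, 221), (337.35, 224), (337.95, 223), (338.55, 222), (339.15000000000003, 221)]
[328.97135825 175.27607459] [328.91063444 174.48559023]
```

Run:
```python
from h import *
c=ctrl.read_camera('side')
a=np.linspace(0,2*np.pi,90)
def edge(img,u0,r0,r1):
    g=cv2.cvtColor(img,cv2.COLOR_BGR2GRAY).astype(float)[:, int(u0)-1:int(u0)+2].mean(1)[r0:r1]
    return [(r0+i,int(x)) for i,x in enumerate(g)]
def ring(x,y,z,r=20):
    q=np.array([proj(c,[x+r*np.cos(t),y+r*np.sin(t),z]) for t in a]);return q[:,1].max().round(2)
o=cv2.imread('pics/side0.png')
print('nut init',edge(o,293.5,257,266),ring(445,-194.8,0))
print('hub',edge(o,329,198,206),ring(470.6,-387.3,40,22))
n=c['pixels'][...,::-1].copy()
print('now',edge(n,329,175,184)); cv2.imwrite('pics/side_n.png',n)
```

```text
nut init [(257, 51), (258, 49), (259, 60), (260, 82), (261, 101), (262, 161), (263, 224), (264, 234), (265, 233)] 263.56
hub [(198, 233), (199, 230), (200, 168), (201, 104), (202, 132), (203, 222), (204, 237), (205, 237)] 200.79
now [(175, 54), (176, 55), (177, 52), (178, 47), (179, 70), (180, 151), (181, 222), (182, 235), (183, 231)]
```

The nut is centred over the axle within about 1 mm laterally: flange mid at column 329.5, axle at 329.3. The flange-edge row has the same bias as before the grasp, so depth agrees too. Lowering to just above the tip.

>>> jog_arm(rows=[[[0.0,-0.001,0.006],[0.001,0.001,0],-1],[[0,0,0.006],[0,0,0],-1],[[0,0,0],[0,0,0],-1],[[0,0,0],[0,0,0],-1]])

```text
time: 7.13
ee_pos: [471.8, -387.9, 89.2]
ee_rot: [[-0.944, 0.329, 0.001], [0.329, 0.944, -0.001], [-0.002, -0.001, -1.0]]
ft_force: [-0.6, -0.0, -0.2]
grip_width: 0.308
```

```bash
python3 go.py 471.3 -387.8 80
```

```text
7.1333 [-39.4  28.1  -9.5  52.2  -0.  -20.2] [ 471.83 -387.89   89.22] [-0.6 -0.  -0.2] 0.3083867703458463
[[-0.9444, 0.3288, 0.0012], [0.3288, 0.9444, -0.0013], [-0.0016, -0.0008, -1.0]]
shift mm [ 0.55 -0.09  9.22]
tilt fix rotvec [-0.0008  0.0016  0.    ]
```

>>> jog_arm(rows=[[[0.0005,0,0.005],[-0.001,0.002,0],-1],[[0,0,0.005],[0,0,0],-1],[[0,0,0.003],[0,0,0],-1],[[0,0,0],[0,0,0],-1]])

```text
time: 7.47
ee_pos: [471.1, -387.5, 74.5]
ee_rot: [[-0.944, 0.329, -0.001], [0.329, 0.944, 0.001], [0.001, 0.001, -1.0]]
ft_force: [-0.6, -0.2, -0.4]
grip_width: 0.307
```

```bash
python3 go.py 471.3 -387.8 70;python3 -c "
from h import *
c=grab('side')
cv2.imwrite('pics/g5.png',cv2.resize(c['pixels'][150:220,290:370,::-1],None,fx=8,fy=8,interpolation=cv2.INTER_CUBIC))"
```

```text
7.4667 [-39.4  28.9 -10.6  50.6   0.  -20.2] [ 471.09 -387.53   74.54] [-0.6 -0.2 -0.4] 0.30672779912184694
[[-0.9444, 0.3289, -0.001], [0.3289, 0.9444, 0.001], [0.0012, 0.0006, -1.0]]
shift mm [-0.29 -0.19  4.54]
tilt fix rotvec [ 0.0006 -0.0012  0.    ]
```

View pics/g5.png

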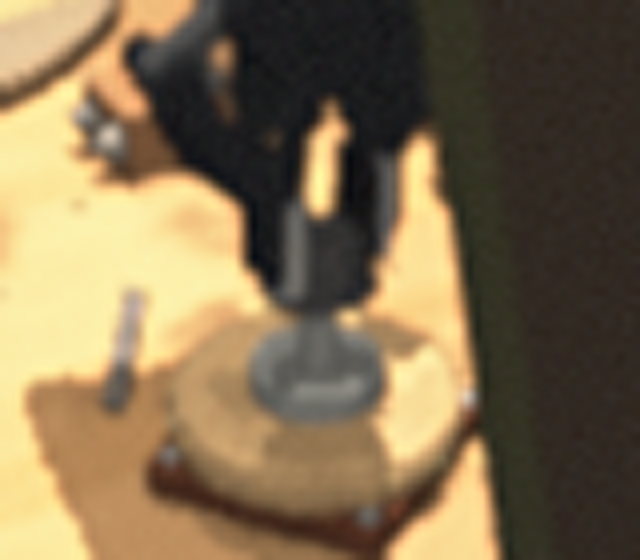

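The nut (crop column ~320) sits over the axle (~318), with the tip entering the bore. Pressing down now.

>>> jog_arm(rows=[[[0,0,0.004],[0.001,-0.001,0],-1],[[0,0,0.003],[0,0,0],-1],[[0,0,0.003],[0,0,0],-1]], squeeze=100)

```text
time: 7.77
ee_pos: [471.2, -387.4, 65.1]
ee_rot: [[-0.944, 0.329, 0.0], [0.329, 0.944, -0.0], [-0.0, -0.0, -1.0]]
ft_force: [-1.2, 0.7, 5.7]
grip_width: 0.299
```

```bash
python3 go.py 471.3 -387.8 45.6
```

```text
7.7667 [-39.4  29.4 -11.4  49.2  -0.  -20.2] [ 471.18 -387.44   65.1 ] [-1.2  0.7  5.7] 0.2986154052743821
[[-0.9444, 0.3288, 0.0002], [0.3288, 0.9444, -0.0004], [-0.0003, -0.0003, -1.0]]
shift mm [-0.22 -0.29 19.5 ]
tilt fix rotvec [-0.0003  0.0003  0.    ]
```

Teeth engaged at about 6 N. Continuing down.

>>> jog_arm(rows=[[[0,0,0.004],[0,0,0],-1],[[0,0,0.004],[0,0,0],-1],[[0,0,0.003],[0,0,0],-1]])

```text
time: 8.02
ee_pos: [471.2, -387.5, 56.8]
ee_rot: [[-0.944, 0.329, 0.002], [0.329, 0.944, -0.002], [-0.002, -0.001, -1.0]]
ft_force: [-2.6, 2.3, 12.1]
grip_width: 0.303
```

```bash
python3 go.py 471.3 -387.8 45.6
```

```text
8.0167 [-39.4  29.7 -12.2  48.   -0.  -20.2] [ 471.23 -387.48   56.76] [-2.6  2.3 12.1] 0.3029587556692272
[[-0.9444, 0.3288, 0.0016], [0.3288, 0.9444, -0.0016], [-0.0021, -0.001, -1.0]]
shift mm [-0.15 -0.27 11.16]
tilt fix rotvec [-0.001   0.0021  0.    ]
```

>>> jog_arm(rows=[[[0,0,0.005],[-0.001,0.002,0],-1],[[0,0,0.004],[0,0,0],-1],[[0,0,0.003],[0,0,0],-1]])

```text
time: 8.27
ee_pos: [471.2, -387.5, 49.6]
ee_rot: [[-0.944, 0.329, 0.002], [0.329, 0.944, -0.002], [-0.003, -0.001, -1.0]]
ft_force: [-4.2, 3.1, 11.8]
grip_width: 0.298
```

```bash
python3 go.py 471.3 -387.8 45.6
```

```text
8.2667 [-39.4  30.1 -12.7  47.   -0.  -20.2] [ 471.22 -387.48   49.56] [-4.2  3.1 11.8] 0.29823737857086163
[[-0.9444, 0.3288, 0.0022], [0.3288, 0.9444, -0.0019], [-0.0027, -0.0011, -1.0]]
shift mm [-0.17 -0.27  3.96]
tilt fix rotvec [-0.0011  0.0027  0.    ]
```

>>> jog_arm(rows=[[[0,0,0.003],[-0.001,0.002,0],-1],[[0,0,0.003],[0,0,0],-1]])

```text
time: 8.43
ee_pos: [471.2, -387.5, 46.9]
ee_rot: [[-0.944, 0.329, 0.002], [0.329, 0.944, -0.002], [-0.003, -0.001, -1.0]]
ft_force: [-3.2, 2.8, 12.1]
grip_width: 0.296
```

>>> jog_arm(rows=[[[0,0,0.003],[-0.001,0.002,0],-1]])

```text
time: 8.52
ee_pos: [471.2, -387.5, 45.6]
ee_rot: [[-0.944, 0.329, 0.001], [0.329, 0.944, -0.001], [-0.002, -0.0, -1.0]]
ft_force: [-3.3, 3.3, 11.5]
grip_width: 0.3
```

```bash
python3 go.py 471.3 -387.8 45.6
```

```text
8.5167 [-39.4  30.4 -12.9  46.6   0.  -20.2] [ 471.23 -387.5    45.65] [-3.3  3.3 11.5] 0.3004380203400472
[[-0.9444, 0.3288, 0.0014], [0.3288, 0.9444, -0.0007], [-0.0016, -0.0002, -1.0]]
shift mm [-0.17 -0.26  0.05]
tilt fix rotvec [-0.0002  0.0016  0.    ]
```

No bottoming force yet. I'll press on in small steps until the hub pushes back.

>>> jog_arm(rows=[[[0,0,0.003],[0,0.001,0],-1]])

```text
time: 8.6
ee_pos: [471.3, -387.5, 45.4]
ee_rot: [[-0.944, 0.329, 0.001], [0.329, 0.944, -0.001], [-0.002, -0.001, -1.0]]
ft_force: [-6.4, 5.6, 27.8]
grip_width: 0.299
```

>>> jog_arm(rows=[[[0,0,0.003],[0,0.001,0],-1]])

```text
time: 8.68
ee_pos: [471.2, -387.5, 45.4]
ee_rot: [[-0.944, 0.329, 0.002], [0.329, 0.944, -0.002], [-0.002, -0.001, -1.0]]
ft_force: [-5.7, 4.2, 21.0]
grip_width: 0.297
```

>>> jog_arm(rows=[[[0,0,0.003],[0,0.001,0],-1]])

```text
time: 8.77
ee_pos: [471.2, -387.5, 45.4]
ee_rot: [[-0.944, 0.329, 0.002], [0.329, 0.944, -0.002], [-0.003, -0.002, -1.0]]
ft_force: [-4.1, 5.0, 18.1]
grip_width: 0.3
```

It bottomed out: z has stopped at 45.4 and the force rose to 28 N. Releasing.

>>> jog_arm(rows=[[[0,0,0],[0,0,0],0.3],[[0,0,0],[0,0,0],0.6],[[0,0,0],[0,0,0],1],[[0,0,0],[0,0,0],1],[[0,0,0],[0,0,0],1]])

```text
time: 9.18
ee_pos: [472.3, -388.5, 46.5]
ee_rot: [[-0.944, 0.329, 0.005], [0.329, 0.944, -0.005], [-0.006, -0.003, -1.0]]
ft_force: [-0.3, 0.8, -0.6]
grip_width: 0.977
```

>>> jog_arm(rows=[[[0,0,0],[0,0,0],1],[[0,0,0],[0,0,0],1],[[0,0,0],[0,0,0],1]])

```text
time: 9.43
ee_pos: [472.1, -388.4, 45.4]
ee_rot: [[-0.944, 0.329, 0.004], [0.329, 0.944, -0.004], [-0.005, -0.003, -1.0]]
ft_force: [0.3, -0.5, 0.4]
grip_width: 1.001
```

```bash
python3 go.py 471.3 -387.8 45.6
```

```text
9.4333 [-39.4  30.4 -13.   46.3  -0.1 -20.2] [ 472.11 -388.39   45.42] [ 0.3 -0.5  0.4] 1.0007987506117029
[[-0.9444, 0.3288, 0.0038], [0.3288, 0.9444, -0.0044], [-0.005, -0.0029, -1.0]]
shift mm [ 0.96  0.29 -0.19]
tilt fix rotvec [-0.0029  0.005   0.    ]
```

>>> jog_arm(rows=[[[0,0,-0.01],[0,0,0],1],[[0,0,-0.02],[0,0,0],1],[[0,0,-0.03],[0,0,0],1],[[0,0,-0.03],[0,0,0],1],[[0,0,-0.03],[0,0,0],1]])

```text
time: 9.85
ee_pos: [466.5, -383.7, 162.6]
ee_rot: [[-0.944, 0.329, -0.011], [0.329, 0.944, 0.008], [0.013, 0.004, -1.0]]
ft_force: [-0.1, 0.2, 0.0]
grip_width: 1.003
```

>>> jog_arm(rows=[[[0.01,0.03,-0.01],[0,0,0],1],[[0.01,0.03,0],[0,0,0],1],[[0.01,0.03,0],[0,0,0],1],[[0.01,0.03,0],[0,0,0],1],[[0.01,0.03,0],[0,0,0],1]])

```text
time: 10.27
ee_pos: [475.8, -231.5, 186.8]
ee_rot: [[-0.941, 0.339, 0.01], [0.339, 0.941, -0.009], [-0.013, -0.005, -1.0]]
ft_force: [0.2, 0.2, -0.3]
grip_width: 0.999
```

>>> jog_arm(rows=[[[0.005,0.015,0],[0,0,0],1],[[0,0,0],[0,0,0],1],[[0,0,0],[0,0,0],1],[[0,0,0],[0,0,0],1]])

```text
time: 10.6
ee_pos: [475.7, -209.4, 190.2]
ee_rot: [[-0.943, 0.332, 0.013], [0.332, 0.943, -0.008], [-0.015, -0.003, -1.0]]
ft_force: [-0.5, -0.2, -0.6]
grip_width: 0.999
```

```bash
python3 go.py;python3 - <<'E'
from h import *
c=grab('side');t=grab('top')
a=cv2.resize(c['pixels'][160:230,230:370,::-1],None,fx=5,fy=5,interpolation=cv2.INTER_CUBIC)
b=cv2.resize(t['pixels'][180:230,300:350,::-1],(250,250),interpolation=cv2.INTER_CUBIC)
cv2.imwrite('pics/f1.png',a);cv2.imwrite('pics/f2.png',b)
a=np.linspace(0,6.28,90)
print('pred flange bottom',max(proj(c,[470.6+20*np.cos(x),-387.3+20*np.sin(x),40])[1] for x in a))
E
```

```text
10.6 [-23.7  15.  -14.1  60.1  -0.1  -4.3] [ 475.69 -209.4   190.22] [-0.5 -0.2 -0.6] 0.9989029000222793
[[-0.9433, 0.3318, 0.0127], [0.3317, 0.9433, -0.0081], [-0.0147, -0.0034, -0.9999]]
tilt fix rotvec [-0.0034  0.0147  0.    ]
pred flange bottom 200.31427577414595
```

View pics/f1.png

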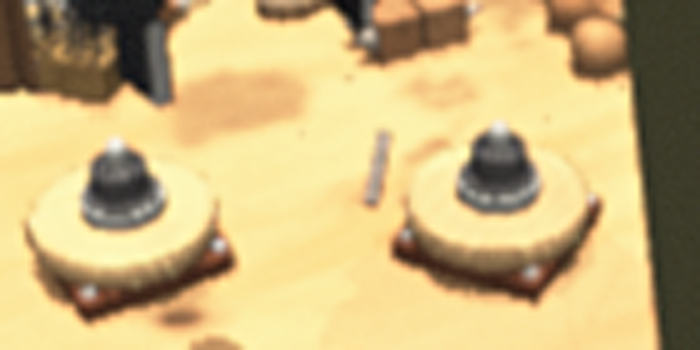

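View pics/f2.png

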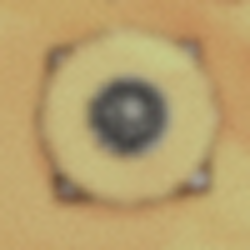

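The nut on the right-hand wheel (crop 498,165) looks the same as the finished one (120,185). It is flat on the hub with the axle tip showing, and centred in the top view. The gripper is clear, so I'm handing in.

```bash
python3 -c "
from h import *
print(ctrl.sense()['joint_vel'].round(2)); print(ctrl.close_job())"
```

```text
[-0.49  0.54 -0.07 -0.1   0.04  0.09]
the job is handed in; nothing more can be done
None
```

I picked up the loose toothed push nut and pressed it flange down over the bare axle on the maple wheel. I then opened the gripper, backed it clear and handed the job in at about 10.7 s of the 42 s allowed.

- **Seating:** the teeth resisted with about 6–12 N on the way down. The nut then stopped dead at TCP height 45.4 mm, where the force peaked at about 28 N. That matches the 45.6 mm I expected for a nut resting flat on the hub.
- **Final pictures:** in the side view the nut looks the same as the finished wheel's, with the axle tip showing. In the top view it looks centred. I judged both by eye and did not measure the final offset.
- **One disagreement:** in the side view, the nut's lower flange edge was about 1.5 px above where I predicted. The offset was the same before the grasp and above the axle, so I treated it as a camera or edge bias and did not correct for it.

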